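# Brace the swab jar and take its cap off

### The arm

A 6-joint arm with a two-finger parallel gripper is mounted at the origin on the work surface. World frame = base frame: x ahead of the robot, y to its left, z up, the work surface at z = 0. Lengths are in m, angles in degrees, forces in N, time in s.
With the tool pointing down it reaches from about 0.4 to 0.825 m from the base axis. Payload 7 kg.
Tool frame: the origin (TCP) lies at the centre of the arm's flange, where the gripper is bolted on; the fingertips stand 178 mm ahead of it and the grasp point (between the pads) lies 159 mm ahead of it (tip_reach is the distance from the TCP to the fingertips, in m); z points along the fingers, y is the line along which they close (so a half turn about z gives the same grasp; the last joint's range is limited). The gripper opens to 88 mm and grips with 3 to 60 N. Pads are 19 mm wide; open, the fingers measure 130 mm over their backs; the gripper's body (78 mm by 193 mm) begins 47 mm behind the grasp point.
Start: joints at [86.236, 20.546, 0.682, 0, -70.136, -16.507], TCP at [0.234, 0.633, 0.405] pointing down, gripper open.
Joint ranges: [-176.03, 176.03], [-82.01, 121.73], [-58.28, 71.71], [-173.87, 95.51], [-174.79, -0.11], [-173.66, 173.66]. Speed limits (degrees/s): [136.94, 136.94, 172.46, 180, 180, 180].

### API

Orientations are given as [roll, pitch, yaw] about the fixed x, y, z axes, in that order (R = Rz(yaw) Ry(pitch) Rx(roll)).
In Python, from plant import * gives the robot as it stands.
- The arm moves only by the shell command python3 -m handwheel 'ROWS'. ROWS is JSON, a list of rows, each a list of 7 numbers: the opening, from -1 (shut) to 1 (fully open), then the shift along the tool's x, y, z as a fraction of full scale, then the turn, a rotation vector about the tool's x, y, z as a fraction of full scale. A call has 1 to 5 rows; each row shifts and turns the commanded pose from where the row before left it, along the tool's axes as they then stand; what a row does not reach is not made up. Full scale, the value 1, is 0.025 m for a shift and 6 degrees for a turn. A row lasts 1/8 s, in which the tool goes at most 62.5 mm and 10.7 degrees, less where a joint would pass 70% of its speed; a pose out of reach is approached as far as the arm can. A call with a number of a shift or a turn outside -1 to 1 is refused whole. A call with a gripper value outside its range is refused whole. The fingers move at their own pace and stop on an object; the grip force is fixed at half the most. Time passes only in rows, so rows that do not move let the fingers close. It gives the time, the measured TCP pose, the force, the opening and the grip force at its end, in the units of the state.
- get_obs(): the state, without advancing time (a new reading comes with each control period).
- snapshot(name): name is "scene" or "top" or "wrist"; returns a dict with "color" (400x640x3 uint8, red, green, blue), "fx", "fy", "cx", "cy" (pixels), "k1" (the pictures are not rectified: a ray, as slopes to the right and down, at radius r is drawn at 1 + k1 r^2 times it, then the intrinsics apply), "R" (3x3) and "t" (3): a world point X has camera coordinates R X + t; the wrist camera has in their place "tool_from_camera" (4x4, takes a point from camera to tool coordinates, whose origin is the TCP and whose axes are the flange's). Camera axes: x right, y down, z forward; pixel columns grow to the right and rows downward; lengths in m; the calibration is good to about 2 mm. A picture is of the moment at which its call begins: read the wrist's pose just before it. There is no depth.
- close_job(): hands the job in; it is judged then, once.
The state is a dict: "clock": time; "joint_pos": joint angles; "qvel": joint speeds; "tau": joint torques, N m; "tool_pos": TCP position; "orientation": TCP orientation; "force": force on the tool from outside, world axes, zero at the start; "moment": the same for the moment, N m; "opening": finger opening in m; "gripper_force": force on a finger pad.
Only numpy, scipy, OpenCV 4.12 (cv2) and the standard library are available. Lean on these libraries where they do the work, as an engineer would, in place of code of your own. Each camera call takes 0.05 s, during which the arm holds its last target. There are 200 camera calls.

### The job

Lift the blue swab jar by its red handle and set it down in the square metal nest, then let go of the handle. Now, with the nest keeping the jar from turning, unscrew the tight white cap (anticlockwise), stop turning once the threads let go, and lift the cap straight up; finish still holding it level a little above the jar's mouth, about a finger's or two fingers' breadth, with the jar standing fully home in the nest. Keep the jar upright all along, and leave the glove box, tray, meter and vial where they are.

Things in the scene. Friction and masses are not known exactly. Their poses are not given: they have to be found in the camera images.
- jar: Square blue plastic jar, 70 x 70 mm, blue body 66 mm tall, then a white round neck of 40 mm diameter up to 96 mm (mouth). Loose, 0.35 to 0.6 kg. Origin: centre of its underside; z up, its red handle sticks out along its own -x. It starts on the table, screwed shut. Pulled up before the cap is free, the cap takes the jar along.
- jar_handle: The red handle, part of the jar (origin and axes are the jar's): a stiff level bar 12 mm wide, 14 mm tall (50 to 64 mm above the jar's underside), running along the jar's -x from the jar's wall to 89 mm from the jar's axis, its outer end turned down to 35 mm above the underside. Pinch it across its 12 mm width, from above.
- handle_grip (a point): Point to grip on the handle's bar: 59 mm out from the jar's axis, 60 mm above the jar's underside; axes are the jar's. The cap's top stands 45 mm higher than this point, its side 29 mm away.
- jar_mouth (a point): Centre of the jar's mouth, the top of the neck, 96 mm above the jar's underside; axes are the jar's. Three short thread ramps on the neck, rising slightly anticlockwise, hold the cap's three lugs.
- cap: White plastic screw cap on the jar, twelve-sided, 60 mm across flats (62 mm over corners), 26 mm tall, about 70 g, red stripe on top. Origin: centre of its underside, z up; flats face its own +x and every 30 degrees. Screwed on, its underside is 79 mm above the jar's underside, 13 mm above the blue shoulder, and its x is within about 6 degrees of the jar's x.
- cap_grip (a point): Centre of the cap, 13 mm above its underside: where to grip it. Tight (sprung seal, about 15 N): turning takes up to about 0.7 N m. It is free 32 to 76 degrees anticlockwise (from above) of the jar's x, having risen about 1 mm; at 76 a stop. The jar has up to 7 degrees of play in the nest either way, so a hand turn of about 60 degrees suits.
- cap_mark (a point): Outer end of the red stripe on the cap's top, 27 mm from the cap's axis along the cap's own -x; screwed on, it lies on the handle's side, so it shows how far the cap has been turned. Cap and handle hold well with a firm grip of about 90 N.
- nest: Square metal cradle fixed to the table: base plate 116 x 116 x 6 mm, walls round a square pocket 76 x 76 mm (3 mm to spare on each side of the jar), wall top 28 mm above the table, flared lips up to 38 mm. Origin: centre of its underside, on the table; z up, x and y square to the walls. The jar may go in any of the four ways round; its handle passes over the wall.
- nest_floor (a point): Centre of the pocket's floor, 6 mm above the table: where the centre of the jar's underside goes; axes are the nest's.
- glove_box: Light blue cardboard box of gloves, 120 x 220 x 75 mm tall, origin at the centre of its underside. Leave it.
- tray: Shallow steel tray with a syringe, 130 x 200 x 20 mm tall, origin at the centre of its underside. Leave it.
- meter: Small black hand-held meter with a green screen, 100 x 60 x 22 mm, lying flat, origin at the centre of its underside. Leave it.
- vial: Amber glass vial with an aluminium top, 24 mm diameter, 48 mm tall, upright, origin at the centre of its underside. Leave it.
Things that resemble listed ones, but are neither listed nor needed, are in the scene too. Of the things that look like the jar, take the one that is farthest from the robot's base at the start. Of the things that look like the cap, the smaller one is meant.

How it is judged:
By the outcome, as a careful person would: the job done as asked, in the order asked, and still so for the second after the job is handed in, while the arm keeps its last pose, push and grip.
It also fails if it takes over 54 s, if anything falls off the work surface, if the arm or the gripper's body presses on something with over 40 N, if the wrist force passes 120 N, or if a joint passes its speed limit or range.

## Working session

There is one attempt and no reset: what is moved stays moved. The work goes in short steps, Python scripts to look and compute and a shell command to move; the robot and the scene stay as the last step left them, time stands still between calls to the robot, and variables do not carry over. Pictures are saved under pics/ and viewed, at most 10 in all, crops included, and the job is handed in when it is done.

```bash
mkdir -p pics; ls; cat > h.py <<'E'
from plant import *
import numpy as np, cv2
from scipy.spatial.transform import Rotation as Ro
def save(n,im): cv2.imwrite('pics/'+n+'.png',im[:,:,::-1])
def tool():
    o=get_obs(); return np.array(o['tool_pos']),Ro.from_euler('xyz',o['orientation'],degrees=True).as_matrix()
def snap(n):
    p,Rt=tool(); s=snapshot(n)
    if n=='wrist':
        T=np.array(s['tool_from_camera']); s['Rcw']=Rt@T[:3,:3]; s['c']=Rt@T[:3,3]+p
    else:
        R=np.array(s['R']); s['Rcw']=R.T; s['c']=-R.T@np.array(s['t'])
    s['K']=np.array([[s['fx'],0,s['cx']],[0,s['fy'],s['cy']],[0,0,1]]); s['d']=np.array([s['k1'],0,0,0.])
    return s
def ray(s,uv):
    q=cv2.undistortPoints(np.array(uv,float).reshape(-1,1,2),s['K'],s['d']).reshape(-1,2)
    return np.c_[q,np.ones(len(q))]@s['Rcw'].T
def onz(s,uv,z):
    r=ray(s,uv); return s['c']+r*((z-s['c'][2])/r[:,2])[:,None]
def proj(s,X):
    R=s['Rcw'].T; rv=cv2.Rodrigues(R)[0]
    return cv2.projectPoints(np.array(X,float).reshape(-1,1,3),rv,-R@s['c'],s['K'],s['d'])[0].reshape(-1,2)
E
python3 - <<'E'
from h import *
print(get_obs())
for n in('top','scene'):
    s=snap(n); save(n+'0',s['color']); print(n,s['c'],s['fx'],s['k1'])
E
```

```text
pics
{'clock': 0.0, 'joint_pos': array([ 8.62353567e+01,  2.05905901e+01,  6.33039030e-01, -2.08089825e-02,
       -7.01362605e+01, -1.65062856e+01]), 'qvel': array([-0.03557101, -0.08160176,  0.03557238,  0.08474362, -0.07097588,
        0.046027  ]), 'tau': array([-2.83019544e-04, -5.82716095e+01,  2.93039292e+01,  6.99648678e+00,
        6.81288730e-03, -1.68359693e-04]), 'tool_pos': array([0.23379769, 0.63299834, 0.40372424]), 'orientation': array([ 1.79904496e+02, -7.90086669e-03, -2.02780089e+01]), 'force': array([-0.30621227,  0.67855494,  0.44257602]), 'moment': array([-0.01291333,  0.01440293, -0.00689669]), 'gripper_force': 0.0, 'opening': 0.0874803750511771}
top [ 0.38156515 -0.01073527  1.13182074] 378.6067988146057 -0.0511670977255232
scene [ 1.15523574 -0.24442878  0.82762706] 380.70352896780213 0.031100075324025214
```

View pics/top0.png

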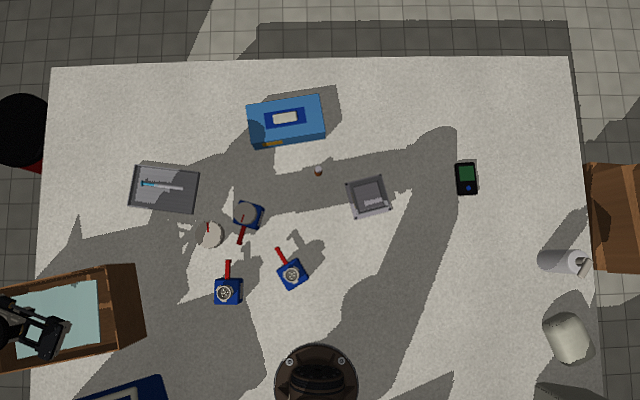

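View pics/scene0.png

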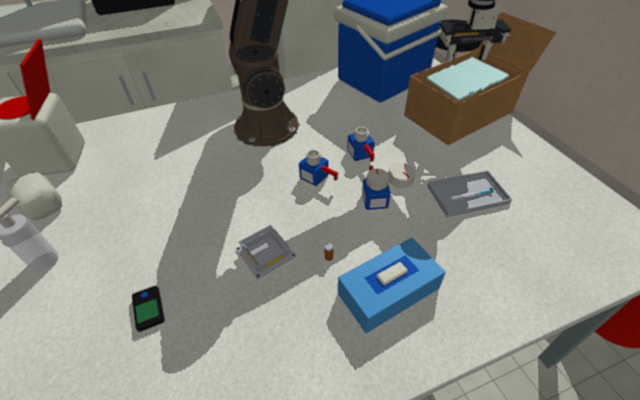

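The top view shows jar-like things at (247,215), which is capped, and at (229,290) and (292,272), which are open. Cap-like things are the one on the jar at (246,212) and a loose one at (210,235). The nest is at (368,196). The farthest jar is the capped one at (247,215). Next I measure and check it in one crop.

```bash
python3 - <<'E'
from h import *
t=snap('top'); s=snap('scene')
a=cv2.resize(t['color'][185:255,190:270],None,fx=5,fy=5,interpolation=cv2.INTER_CUBIC)
b=cv2.resize(s['color'][150:220,350:430],None,fx=5,fy=5,interpolation=cv2.INTER_CUBIC)
c=cv2.resize(t['color'][160:230,330:410],None,fx=5,fy=5,interpolation=cv2.INTER_CUBIC)[:250]
d=cv2.resize(s['color'][215:285,225:305],None,fx=5,fy=5,interpolation=cv2.INTER_CUBIC)[:250]
save('crop1',np.vstack([np.hstack([a,b]),np.hstack([c,d])]))
def red(im,x0,x1,y0,y1):
    h=cv2.cvtColor(im,cv2.COLOR_RGB2HSV); m=((h[...,0]<8)|(h[...,0]>172))&(h[...,1]>150)&(h[...,2]>60)
    z=np.zeros_like(m); z[y0:y1,x0:x1]=m[y0:y1,x0:x1]
    n,l,st,ce=cv2.connectedComponentsWithStats(z.astype(np.uint8))
    return [(st[i],ce[i],np.argwhere(l==i)[:,::-1]) for i in range(1,n) if st[i,4]>3]
for st,ce,p in red(t['color'],190,320,190,300):
    w=onz(t,p,.064)
    v=cv2.fitLine(w[:,:2].astype(np.float32),cv2.DIST_L2,0,.01,.01).ravel()
    print('top red',st,ce,'ctr@.064',w.mean(0)[:2],'dir',np.degrees(np.arctan2(v[1],v[0])))
    k=(w[:,:2]-v[2:])@v[:2]; print('   ends',v[2:]+v[:2]*k.min(),v[2:]+v[:2]*k.max())
for st,ce,p in red(s['color'],300,430,130,220): print('scene red',st,ce, onz(s,[ce],.064)[0,:2])
for n,uv,z in [('jar cap',(246,212),.105),('loose cap',(210,235),.026),('jarB',(225,293),.096),('jarC',(291,274),.096),('nest',(368,196),.03),('vial',(318,171),.048)]: print(n,onz(t,[uv],z)[0])
E
```

```text
top red [241 215   3   7   7] [242. 218.] ctr@.064 [0.48102087 0.19966092] dir -19.851433
   ends [0.47262011 0.20269389] [0.48942989 0.19662495]
top red [207 223   2   9  16] [207.4375 227.4375] ctr@.064 [0.45612809 0.29806052] dir 3.4796355
   ends [0.44592722 0.29744023] [0.46879618 0.2988308 ]
top red [237 226   9  19  71] [240.78873239 234.73239437] ctr@.064 [0.43372354 0.20293863] dir -16.989641
   ends [0.40858341 0.21061977] [0.45862625 0.19533003]
top red [275 247  13  18  74] [280.77027027 255.06756757] ctr@.064 [0.3746928  0.09054448] dir 30.160536
   ends [0.35177454 0.07722686] [0.39738449 0.10373045]
top red [225 260   5  19  71] [226.83098592 269.21126761] ctr@.064 [0.33821257 0.24192914] dir -3.6696563
   ends [0.31380269 0.24349468] [0.36389737 0.24028184]
scene red [365 145   9  16  62] [369.19354839 151.58064516] [0.35154073 0.23671985]
scene red [322 166  15  14  78] [329.5        171.15384615] [0.38467405 0.08733162]
scene red [370 166   3   4   8] [370.625 167.375] [0.41882806 0.20653051]
jar cap [0.49343171 0.1806712  0.105     ]
loose cap [0.43646846 0.30116708 0.026     ]
jarB [0.27613919 0.23903235 0.096     ]
jarC [0.32359897 0.06038572 0.096     ]
nest [ 0.54146026 -0.16453946  0.03      ]
vial [ 0.6156277  -0.01887135  0.048     ]
```

View pics/crop1.png

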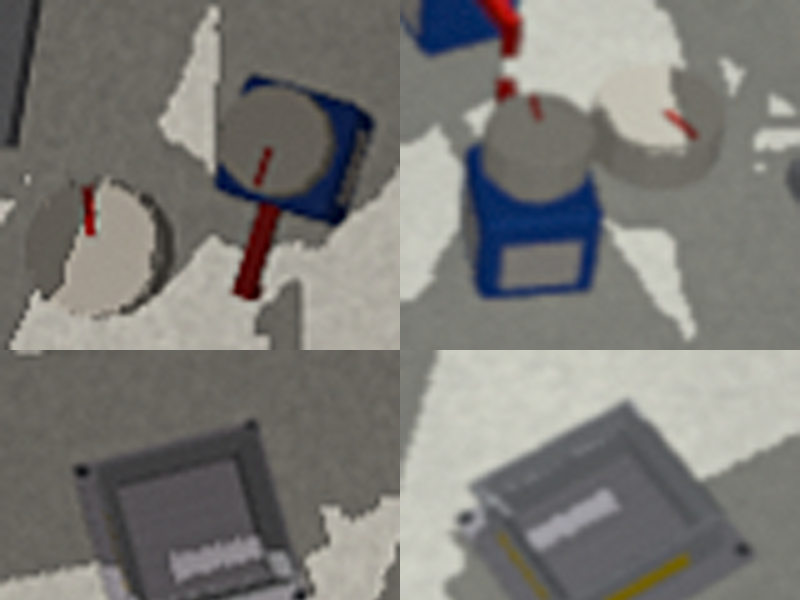

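The crop confirms the choice: the capped jar has its stripe on the handle side, and its cap is about 23 px (62 mm) against 27 px for the loose one. The handle tip plus 89 mm puts the jar axis at (0.494, 0.184), yaw about −17°, which agrees with the cap centre. The nest yaw is roughly 15°. Now I move above the handle.

```bash
cat >> h.py <<'E'
def delta(xyz,yaw):
    """shift from the present pose to a downward tool at xyz,yaw: tool-axis units (25 mm) and turn units (6 deg)"""
    p,R=tool(); d=R.T@(np.array(xyz)-p)/.025
    Rt=Ro.from_euler('xyz',[180,0,yaw],degrees=True).as_matrix()
    print('shift',d.round(2),'turn',(np.degrees(Ro.from_matrix(R.T@Rt).as_rotvec())/6).round(2))
E
python3 - <<'E'
from h import *
j=np.array([.4937,.1835]); u=np.array([np.cos(np.radians(-17.5)),np.sin(np.radians(-17.5))])
g=j-.056*u; print(g); delta([*g,.35],-17.5)
E
```

```text
[0.44029185 0.20033952]
shift [13.75 13.37  2.18] turn [ 0.01 -0.   -0.46]
```

```bash
for i in 1 2; do :; done
python3 -m handwheel '[[0.2,0.96,0.96,0,0,0,-0.1],[0.2,0.96,0.96,0,0,0,-0.1],[0.2,0.96,0.96,0,0,0,-0.1],[0.2,0.96,0.96,0,0,0,-0.1],[0.2,0.96,0.96,0,0,0,-0.06]]'
python3 -m handwheel '[[0.2,0.96,0.96,0,0,0,0],[0.2,0.96,0.96,0,0,0,0],[0.2,0.96,0.96,0,0,0,0],[0.2,0.96,0.96,0,0,0,0],[0.2,0.96,0.96,0.5,0,0,0]]'
python3 -m handwheel '[[0.2,0.96,0.96,0.6,0,0,0],[0.2,0.96,0.96,0.6,0,0,0],[0.2,0.96,0.96,0.5,0,0,0],[0.2,0.96,0.96,0,0,0,0],[0.2,0,0,0,0,0,0]]'
python3 - <<'E'
from h import *
s=snap('wrist'); save('w1',s['color']); o=get_obs(); print(o['tool_pos'],o['orientation'],o['opening'],s['c'])
E
```

```text
clock: 0.82
tool_pos: [0.3084, 0.4795, 0.4045]
orientation: [180.0, 0.0, -17.5]
force: [0.2, 1.6, -0.3]
opening: 0.0532
gripper_force: 0.0
clock: 1.45
tool_pos: [0.3869, 0.3292, 0.3928]
orientation: [-179.9, -0.0, -17.5]
force: [1.1, -0.3, -0.2]
opening: 0.0526
gripper_force: 0.0
clock: 2.08
tool_pos: [0.4495, 0.2079, 0.3494]
orientation: [180.0, 0.0, -17.7]
force: [0.5, 0.2, 0.5]
opening: 0.0529
gripper_force: 0.0
[0.44935048 0.20876677 0.34958572] [ 1.79990875e+02  5.36298053e-03 -1.76234185e+01] 0.052717265410254656 [0.52770424 0.18337584 0.32954829]
```

View pics/w1.png

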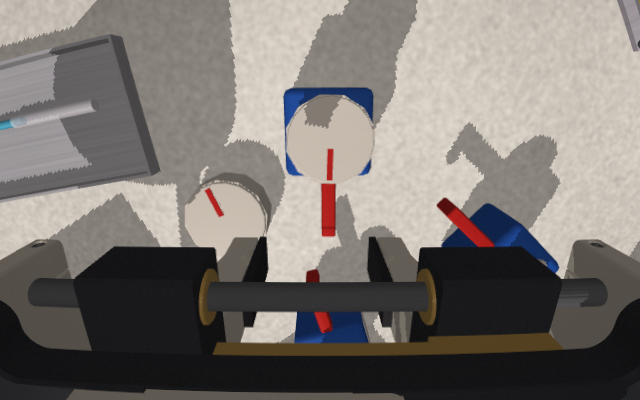

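The wrist view shows the jar at (329,132) with its cap and its handle, (328,185) to (328,235), nearly in line with the tool x. The gripper fingers sit at (250,260) and (385,270). Next I measure the handle and cap precisely.

```bash
python3 - <<'E'
from h import *
s=snap('wrist'); im=s['color']; h=cv2.cvtColor(im,cv2.COLOR_RGB2HSV)
m=((h[...,0]<8)|(h[...,0]>172))&(h[...,1]>150); 
def line(m,x0,x1,y0,y1,z):
    p=np.argwhere(m[y0:y1,x0:x1])[:,::-1]+[x0,y0]; w=onz(s,p,z)[:,:2]
    v=cv2.fitLine(w.astype(np.float32),cv2.DIST_L2,0,.001,.001).ravel(); 
    if v[0]<0: v[:2]*=-1
    k=(w-v[2:])@v[:2]; print(len(p),v[2:]+v[:2]*k.min(),v[2:]+v[:2]*k.max(),np.degrees(np.arctan2(v[1],v[0])))
line(m,315,345,180,227,.064); line(m,315,345,145,182,.105)
b=((h[...,0]>100)&(h[...,0]<130)&(h[...,1]>120)); z=np.zeros(b.shape,np.uint8); z[80:182,275:385]=b[80:182,275:385]
w=onz(s,np.argwhere(z)[:,::-1],.066)[:,:2].astype(np.float32); print('blue rect@.066',cv2.minAreaRect(w))
g=((h[...,1]<60)&(h[...,2]>90)).astype(np.uint8); hull=cv2.convexHull(np.argwhere(z)[:,::-1].astype(np.int32))
mk=np.zeros(b.shape,np.uint8); cv2.fillConvexPoly(mk,hull,1); 
# cap edge: non-blue, non-red within the box, bounded by circle extents
c=(mk>0)&(z==0)
p=np.argwhere(c)[:,::-1]; w=onz(s,p,.105)[:,:2]
print('cap x/y extent', w.min(0),w.max(0),(w.min(0)+w.max(0))/2, cv2.minEnclosingCircle(w.astype(np.float32)))
E
```

```text
559 [0.41759997 0.20820817] [0.45355    0.19726364] -16.932207
149 [0.46806798 0.19330524] [0.48797796 0.18661914] -18.562922
blue rect@.066 ((0.49446916580200195, 0.1846323013305664), (0.06775316596031189, 0.06737840175628662), 72.92265319824219)
cap x/y extent [0.46472226 0.14998691] [0.53138151 0.21902238] [0.49805189 0.18450464] ((0.49899640679359436, 0.18444950878620148), 0.03827770799398422)
```

```bash
python3 - <<'E'
from h import *
delta([.4419,.2007,.221],-17)
E
```

```text
shift [-0.17  0.42  5.15] turn [-0.   0.  -0.1]
```

```bash
python3 -m handwheel '[[0.2,-0.17,0.42,0.5,0,0,-0.1],[0.2,0,0,0.95,0,0,0],[0.2,0,0,0.95,0,0,0],[0.2,0,0,0.95,0,0,0],[0.2,0,0,0.9,0,0,0]]'
python3 -m handwheel '[[0.2,0,0,0.6,0,0,0],[0.2,0,0,0.3,0,0,0],[0.2,0,0,0,0,0,0],[0.2,0,0,0,0,0,0]]'
python3 - <<'E'
from h import *
delta([.4419,.2007,.221],-17); print(get_obs()['force'])
s=snap('wrist');save('w2',s['color'])
E
```

```text
clock: 2.8
tool_pos: [0.4416, 0.2017, 0.2429]
orientation: [-180.0, -0.0, -16.8]
force: [-0.5, 0.5, 0.1]
opening: 0.0525
gripper_force: 0.0
clock: 3.3
tool_pos: [0.442, 0.2013, 0.2215]
orientation: [-179.9, -0.0, -16.9]
force: [-0.6, -0.1, 0.4]
opening: 0.0526
gripper_force: 0.0
shift [0.   0.02 0.02] turn [-0.01 -0.01  0.02]
[-0.62937671 -0.07809882  0.37915138]
```

View pics/w2.png

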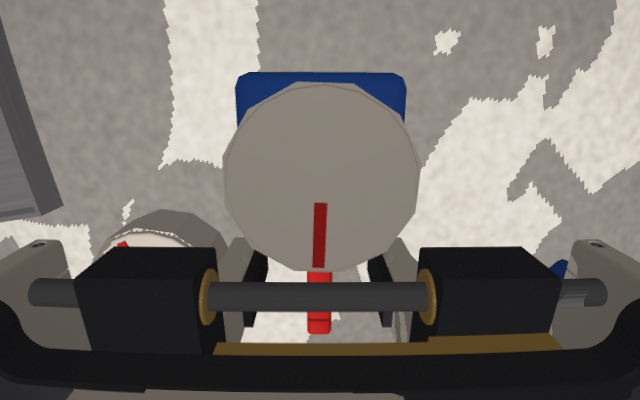

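The handle at (318,300) lies midway between the fingers and the cap clears the gripper body. I close the fingers and lift slightly.

```bash
python3 -m handwheel '[[-1,0,0,0,0,0,0],[-1,0,0,0,0,0,0],[-1,0,0,0,0,0,0],[-1,0,0,0,0,0,0],[-1,0,0,0,0,0,0]]'
python3 -m handwheel '[[-1,0,0,-0.1,0,0,0],[-1,0,0,-0.15,0,0,0],[-1,0,0,-0.15,0,0,0],[-1,0,0,-0.15,0,0,0],[-1,0,0,0,0,0,0]]'
python3 - <<'E'
from h import *
o=get_obs();print(o['force'],o['moment'],o['opening'],o['gripper_force'])
s=snap('wrist');t=snap('scene')
a=s['color'];b=cv2.resize(t['color'][130:230,320:440],None,fx=5,fy=5,interpolation=cv2.INTER_CUBIC)
save('lift',b)
E
```

```text
clock: 3.98
tool_pos: [0.4418, 0.2008, 0.2209]
orientation: [180.0, 0.0, -16.9]
force: [-0.6, -1.1, 1.3]
opening: 0.012
gripper_force: 30.0
clock: 4.6
tool_pos: [0.4419, 0.2009, 0.235]
orientation: [-180.0, -0.0, -16.9]
force: [-0.7, 0.1, -5.9]
opening: 0.0115
gripper_force: 30.0
[-0.71453432  0.112784   -5.89352073] [0.14164559 0.29689328 0.03522181] 0.011461326088424068 29.995766580104828
```

View pics/lift.png

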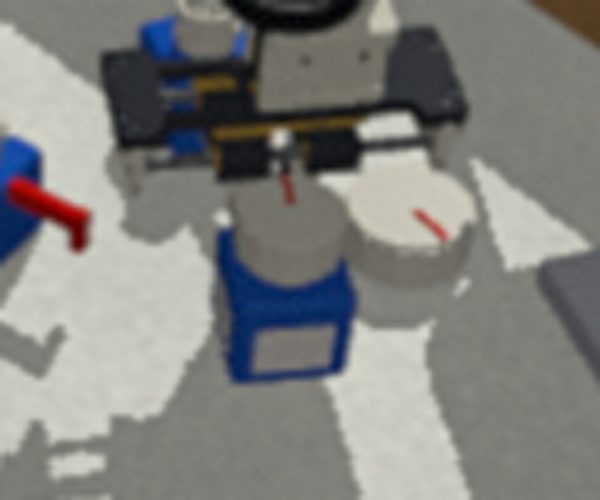

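The jar hangs from the handle: load 5.9 N, and moment divided by force is 56 mm, the expected lever. I lift further, checking for tilt by comparing the stripe and cap edges in the wrist view before and after.

```bash
python3 -m handwheel '[[-1,0,0,-0.3,0,0,0],[-1,0,0,-0.5,0,0,0],[-1,0,0,-0.6,0,0,0],[-1,0,0,-0.5,0,0,0],[-1,0,0,-0.2,0,0,0]]'
cat >> h.py <<'E'
def tiltcheck(a):
    h=cv2.cvtColor(a,cv2.COLOR_RGB2HSV); r=((h[...,0]<8)|(h[...,0]>172))&(h[...,1]>150)
    b=((h[...,0]>100)&(h[...,0]<130)&(h[...,1]>120))
    p=np.argwhere(r[180:272,280:360])[:,::-1]+[280,180]; q=np.argwhere(b[40:160,200:440])[:,::-1]+[200,40]
    return p.mean(0).round(1),p.min(0),p.max(0),q.min(0),q.max(0)
E
python3 - <<'E'
from h import *
print(tiltcheck(cv2.imread('pics/w2.png')[:,:,::-1])); s=snap('wrist'); save('w3',s['color']); print(tiltcheck(s['color']))
# nest from top
t=snap('top'); save('t2',t['color']); o=get_obs(); print(o['tool_pos'],o['force'])
E
```

```text
clock: 5.32
tool_pos: [0.442, 0.201, 0.2884]
orientation: [-179.9, -0.1, -16.9]
force: [-0.8, -0.0, -5.8]
opening: 0.0119
gripper_force: 30.0
(array([319. , 234.2]), array([313, 203]), array([326, 267]), array([236,  72]), array([405, 125]))
(array([316.5, 235.3]), array([304, 180]), array([330, 271]), array([242,  79]), array([393, 100]))
[0.44192751 0.20090994 0.28784991] [-0.23629184 -0.16036131 -6.67244317]
```

View pics/w3.png

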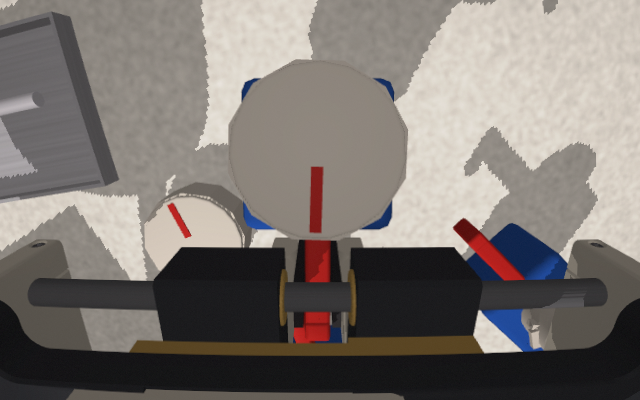

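The jar sagged about 10° in the grip: the cap centre moved from (321,178) to (318,148) and the cap shrank. I set it back down flat. Then I regrip with the fingers flush against the jar wall, so the fingertips stop the sag.

```bash
python3 -m handwheel '[[-1,0,0,0.6,0,0,0],[-1,0,0,0.7,0,0,0],[-1,0,0,0.5,0,0,0],[-1,0,0,0.3,0,0,0],[-1,0,0,0.2,0,0,0]]'
python3 -m handwheel '[[-1,0,0,0.2,0,0,0],[-1,0,0,0.18,0,0,0],[-1,0,0,0,0,0,0],[0,0,0,0,0,0,0],[0,0,0,0,0,0,0]]'
python3 - <<'E'
from h import *
s=snap('wrist'); print(tiltcheck(s['color'])); delta([.4419,.2007,.221],-17); o=get_obs(); print(o['force'],o['opening'])
h=cv2.cvtColor(s['color'],cv2.COLOR_RGB2HSV); r=((h[...,0]<8)|(h[...,0]>172))&(h[...,1]>150)
p=np.argwhere(r[272:340,280:360])[:,::-1]+[280,272]; print('handle',p.mean(0),p.min(0),p.max(0))
E
```

```text
clock: 6.05
tool_pos: [0.4415, 0.2012, 0.2301]
orientation: [180.0, 0.0, -16.9]
force: [-9.7, 2.1, 10.5]
opening: 0.0117
gripper_force: 30.0
clock: 6.68
tool_pos: [0.4424, 0.2012, 0.2206]
orientation: [-179.9, -0.1, -16.9]
force: [0.1, -1.0, -0.4]
opening: 0.0262
gripper_force: 0.0
(array([316.6, 240.7]), array([310, 211]), array([323, 271]), array([233,  78]), array([403, 131]))
shift [-0.01  0.02 -0.02] turn [-0.01 -0.01  0.02]
[-0.23150678 -0.28289258  0.13994992] 0.03040993734937128
handle [317.07938719 317.76880223] [306 272] [329 338]
```

```bash
python3 -m handwheel '[[0,0.12,0,0,0,0,0],[0,0.12,0,0,0,0,0],[0,0.06,0,0,0,0,0],[0,0,0,0,0,0,0]]'
python3 -m handwheel '[[0,0.04,0,0,0,0,0],[0,0,0,0,0,0,0]]'
python3 -m handwheel '[[0,0.04,0,0,0,0,0],[0,0,0,0,0,0,0]]'
python3 -m handwheel '[[0,0.04,0,0,0,0,0],[0,0,0,0,0,0,0]]'
python3 - <<'E'
from h import *
s=snap('wrist'); save('w4',s['color']); print(tiltcheck(s['color']));  print(get_obs()['force'])
E
```

```text
clock: 7.22
tool_pos: [0.4489, 0.1986, 0.22]
orientation: [180.0, 0.0, -16.9]
force: [-3.1, 1.7, 1.9]
opening: 0.044
gripper_force: 1.8
clock: 7.48
tool_pos: [0.4497, 0.1983, 0.22]
orientation: [180.0, 0.0, -16.9]
force: [-4.8, 2.1, 2.9]
opening: 0.0437
gripper_force: 2.5
clock: 7.72
tool_pos: [0.4505, 0.1979, 0.22]
orientation: [180.0, 0.0, -16.9]
force: [-4.2, 2.4, 2.8]
opening: 0.0439
gripper_force: 2.7
clock: 7.98
tool_pos: [0.4515, 0.1976, 0.22]
orientation: [180.0, 0.1, -16.9]
force: [-5.1, 2.2, 3.8]
opening: 0.0435
gripper_force: 2.8
(array([314.3, 250.2]), array([308, 230]), array([320, 271]), array([232,  93]), array([400, 151]))
[-6.11318945  1.69834512  2.83530686]
```

```bash
python3 -m handwheel '[[-1,-0.02,0,0,0,0,0],[-1,0,0,0,0,0,0],[-1,0,0,0,0,0,0],[-1,0,0,0,0,0,0],[-1,0,0,0,0,0,0]]'
python3 - <<'E'
from h import *
s=snap('wrist'); save('w5',s['color']); print(tiltcheck(s['color']))
E
python3 -m handwheel '[[-1,0,0,-0.1,0,0,0],[-1,0,0,-0.2,0,0,0],[-1,0,0,-0.2,0,0,0],[-1,0,0,-0.1,0,0,0],[-1,0,0,0,0,0,0]]'
python3 - <<'E'
from h import *
s=snap('wrist'); save('w6',s['color']); print(tiltcheck(s['color']));o=get_obs(); print(o['force'],o['moment'])
E
python3 -m handwheel '[[-1,0,0,-0.4,0,0,0],[-1,0,0,-0.5,0,0,0],[-1,0,0,-0.5,0,0,0],[-1,0,0,-0.4,0,0,0],[-1,0,0,0,0,0,0]]'
python3 - <<'E'
from h import *
s=snap('wrist'); save('w7',s['color']); print(tiltcheck(s['color']));o=get_obs(); print(o['force'],o['moment'],o['tool_pos'])
E
```

```text
clock: 8.65
tool_pos: [0.4514, 0.198, 0.2201]
orientation: [180.0, 0.0, -16.9]
force: [-1.8, 2.2, -0.9]
opening: 0.0118
gripper_force: 30.3
(array([316. , 250.5]), array([310, 230]), array([322, 271]), array([233,  93]), array([402, 151]))
clock: 9.32
tool_pos: [0.4514, 0.1979, 0.2354]
orientation: [-180.0, -0.0, -16.9]
force: [-0.2, -0.6, -5.8]
opening: 0.0116
gripper_force: 32.4
(array([316.2, 249.4]), array([310, 228]), array([322, 271]), array([233,  93]), array([401, 150]))
[ 0.10577062  0.14967448 -6.69506941] [0.08579224 0.28689904 0.02085429]
clock: 10.0
tool_pos: [0.4516, 0.1981, 0.2813]
orientation: [-179.9, -0.1, -16.9]
force: [0.2, 0.2, -6.9]
opening: 0.0122
gripper_force: 32.9
(array([316.1, 249.4]), array([310, 228]), array([322, 271]), array([233,  93]), array([401, 150]))
[ 0.17680461 -1.0003904  -6.75952218] [ 0.0487384   0.26583287 -0.09089406] [0.45139162 0.1979346  0.28057331]
```

No sag this time: the wrist view is unchanged after the lift (blue edge still at row 93). I carry the jar towards the nest, turning to yaw 15°, and stop short to measure the nest.

```bash
python3 -m handwheel '[[-1,0.15,0.4,-0.2,0,0,-0.4],[-1,0.25,0.7,-0.3,0,0,-0.6],[-1,0.25,0.8,-0.3,0,0,-0.6],[-1,0.2,0.8,-0.3,0,0,-0.6],[-1,0.1,0.8,-0.1,0,0,-0.6]]'
python3 - <<'E'
from h import *
a=cv2.imread('pics/w7.png')[:,:,::-1]; s=snap('wrist'); print(tiltcheck(s['color']))
# jar in tool frame: blue top is 5 mm below... grasp z: jar underside = TCP -.2205
p,R=tool(); print(p); h=cv2.cvtColor(s['color'],cv2.COLOR_RGB2HSV)
b=((h[...,0]>100)&(h[...,0]<130)&(h[...,1]>120)); q=np.argwhere(b[40:160,200:440])[:,::-1]+[200,40]
w=(onz(s,q,p[2]-.2205+.066)-p)@R; r=cv2.minAreaRect(w[:,:2].astype(np.float32)); print(r, w.max(0),w.min(0))
delta([.463,-.051,.315],15)
E
```

```text
clock: 10.68
tool_pos: [0.4596, 0.1066, 0.31]
orientation: [180.0, 0.0, 0.0]
force: [-1.0, 0.1, -6.6]
opening: 0.0117
gripper_force: 32.6
(array([316.1, 249.4]), array([310, 228]), array([322, 271]), array([233,  93]), array([401, 149]))
[0.45920637 0.10499498 0.30997313]
((0.07105017453432083, -0.0018094182014465332), (0.06648682802915573, 0.02159467153251171), 89.07821655273438) [0.0815485  0.03142368 0.15444968] [ 0.05971969 -0.03499513  0.15435044]
shift [ 0.13  6.24 -0.19] turn [ 0.01  0.01 -2.47]
```

```bash
python3 -m handwheel '[[-1,0.15,0.8,0,0,0,-0.5],[-1,0.1,0.9,0,0,0,-0.5],[-1,0,0.9,0,0,0,-0.5],[-1,0,0.9,0,0,0,-0.5],[-1,0,0.8,0,0,0,-0.47]]'
python3 -m handwheel '[[-1,0,0.7,0,0,0,0],[-1,-0.1,0.7,0,0,0,0],[-1,-0.1,0.5,0,0,0,0],[-1,0,0,0,0,0,0]]'
python3 - <<'E'
from h import *
s=snap('wrist'); save('w8',s['color']); o=get_obs(); print(o['tool_pos'],o['orientation'],tiltcheck(s['color']))
n=np.array([.5415,-.1645,.03]); print(proj(s,[n]))
E
```

```text
clock: 11.35
tool_pos: [0.4767, -0.0, 0.3095]
orientation: [180.0, 0.1, 14.8]
force: [0.6, 0.2, -6.3]
opening: 0.0117
gripper_force: 32.0
clock: 11.85
tool_pos: [0.484, -0.047, 0.3097]
orientation: [180.0, 0.1, 14.6]
force: [-0.4, 0.3, -6.9]
opening: 0.0115
gripper_force: 32.0
[ 0.48405039 -0.04661206  0.30984886] [-1.79997879e+02  3.78106519e-02  1.46538978e+01] (array([316., 249.]), array([310, 227]), array([322, 271]), array([233,  93]), array([401, 149]))
[[476.78140477 163.6868056 ]]
```

View pics/w8.png

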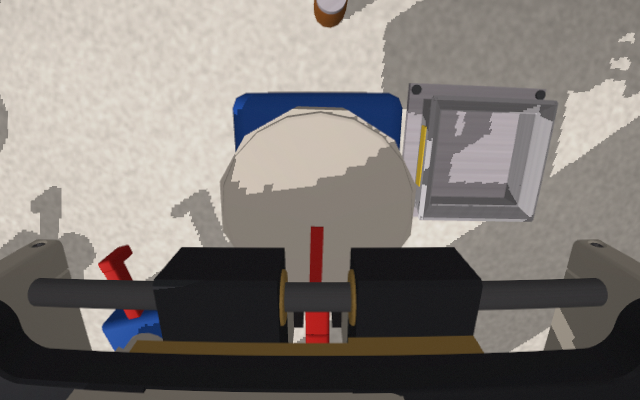

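Nest is visible at about (485,155), with bolts at (416,90) and (540,95). I measure it from the bolts and from its lip edges.

```bash
python3 - <<'E'
from h import *
def dark(s,box,thr):
    x0,y0,x1,y1=box; g=cv2.cvtColor(s['color'],cv2.COLOR_RGB2GRAY)[y0:y1,x0:x1]
    n,l,st,ce=cv2.connectedComponentsWithStats((g<thr).astype(np.uint8))
    return [(ce[i]+[x0,y0],st[i,4]) for i in range(1,n) if 2<st[i,4]<150]
s=snap('wrist'); t=snap('top'); c=snap('scene')
for nm,S,b,th in(('wrist',s,(400,75,570,235),60),('top',t,(335,165,400,225),60),('scene',c,(225,215,305,285),65)):
    for p,a in dark(S,b,th): print(nm,p.round(1),a,onz(S,[p],.008)[0,:2].round(4))
for q,z in (((556,102),.038),((533,220),.038),((420,218),.038),((433,97),.038)): print(q,onz(s,[q],z)[0,:2].round(4))
crop=lambda S,x,y,w,h,f:cv2.resize(S['color'][y:y+h,x:x+w],None,fx=f,fy=f,interpolation=cv2.INTER_CUBIC)
A=crop(s,400,75,160,150,3.125); B=crop(t,338,168,60,60,5); C=crop(c,230,220,70,60,4.2857)
C=cv2.resize(C,(300,169)); 
canvas=np.zeros((480,800,3),np.uint8); canvas[:468,:500]=A[:468]; canvas[:300,500:]=B; canvas[300:469,500:]=C
save('nest',canvas)
E
```

```text
wrist [416.4  89.4] 66 [ 0.5845 -0.1036]
wrist [540.1  95.1] 69 [ 0.6089 -0.2066]
wrist [400.3 115.1] 35 [ 0.5615 -0.0974]
top [389.5 208.5] 4 [ 0.5055 -0.2306]
top [347.  220.6] 5 [ 0.472  -0.1022]
top [338.2 223. ] 12 [ 0.4654 -0.076 ]
scene [303.5 217.3] 11 [ 0.4767 -0.0331]
scene [257.5 275.5] 4 [ 0.6104 -0.2067]
(556, 102) [ 0.603  -0.2017]
(533, 220) [ 0.5105 -0.2257]
(420, 218) [ 0.4883 -0.1319]
(433, 97) [ 0.5804 -0.1089]
```

View pics/nest.png

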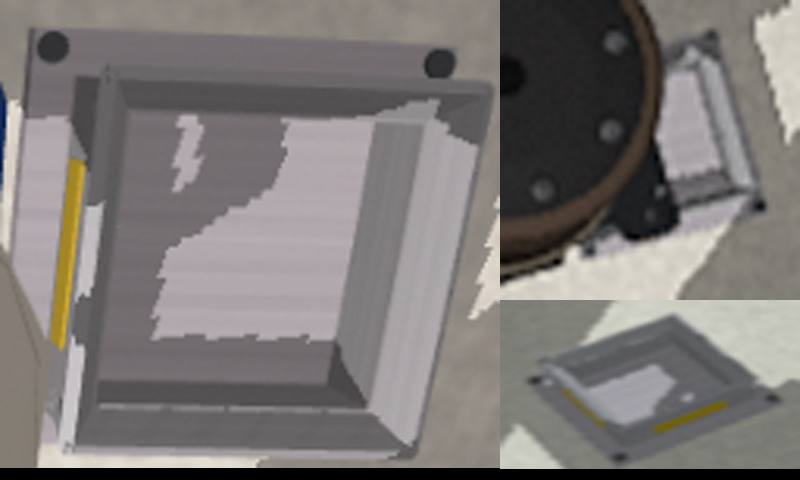

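Three cameras agree on the nest. The wrist, top and scene bolts and the lip corners give centre (0.5453, −0.1671) and yaw 13.8°; the bolt pitch is 106 mm on the 116 mm plate.

```bash
python3 - <<'E'
from h import *
delta([.4994,-.1794,.295],13.8)
E
```

```text
shift [-0.77  5.31  0.6 ] turn [-0.    0.    0.15]
```

```bash
python3 -m handwheel '[[-1,-0.1,0.5,0,0,0,0.15],[-1,-0.15,0.8,0,0,0,0],[-1,-0.15,0.9,0,0,0,0],[-1,-0.15,0.9,0,0,0,0],[-1,-0.1,0.9,0.1,0,0,0]]'
python3 -m handwheel '[[-1,-0.12,0.7,0.2,0,0,0],[-1,0,0.4,0.3,0,0,0],[-1,0,0.21,0,0,0,0],[-1,0,0,0,0,0,0],[-1,0,0,0,0,0,0]]'
python3 - <<'E'
from h import *
s=snap('wrist'); print(tiltcheck(s['color'])); delta([.4994,-.1794,.2265],13.8)
# check nest vs jar: far bolts ahead of the jar
g=cv2.cvtColor(s['color'],cv2.COLOR_RGB2GRAY); save('w9',s['color'])
u=np.array([np.cos(np.radians(13.8)),np.sin(np.radians(13.8))]); v=np.array([-u[1],u[0]]); n=np.array([.5453,-.1671])
for a in(1,-1):
    X=[*(n+.053*u+a*.053*v),.008]; q=proj(s,[X])[0]; x,y=q.round().astype(int); w=g[max(y-15,0):y+15,x-15:x+15]
    m=np.argwhere(w<60); print('pred',q, 'seen',m.mean(0)[::-1]+[x-15,max(y-15,0)] if len(m) else None,len(m))
E
```

```text
clock: 12.68
tool_pos: [0.4926, -0.1483, 0.3079]
orientation: [180.0, -0.0, 13.8]
force: [1.0, 0.2, -6.6]
opening: 0.0118
gripper_force: 32.1
clock: 13.3
tool_pos: [0.4975, -0.1795, 0.2953]
orientation: [180.0, -0.0, 13.8]
force: [-0.6, 0.5, -6.7]
opening: 0.0114
gripper_force: 32.1
(array([315.9, 249. ]), array([310, 227]), array([322, 271]), array([233,  93]), array([401, 149]))
shift [0.07 0.02 2.76] turn [ 0.   -0.    0.01]
pred [246.29540653  62.34827934] seen None 0
pred [386.81915404  62.47451454] seen [387.95238095  62.68253968] 63
```

```bash
python3 -m handwheel '[[-1,0.07,0.02,0.3,0,0,0],[-1,0,0,0.5,0,0,0],[-1,0,0,0.4,0,0,0],[-1,0,0,0.25,0,0,0],[-1,0,0,0,0,0,0]]'
python3 -m handwheel '[[-1,0,0,0.2,0,0,0],[-1,0,0,0.2,0,0,0],[-1,0,0,0.2,0,0,0],[-1,0,0,0.2,0,0,0],[-1,0,0,0,0,0,0]]'
```

```text
clock: 13.98
tool_pos: [0.499, -0.18, 0.2582]
orientation: [-180.0, 0.1, 13.8]
force: [-1.1, -0.4, -6.1]
opening: 0.0118
gripper_force: 32.3
clock: 14.6
tool_pos: [0.499, -0.1799, 0.2384]
orientation: [-180.0, 0.1, 13.8]
force: [-0.4, -0.8, -6.2]
opening: 0.0116
gripper_force: 32.3
```

```bash
python3 -m handwheel '[[-1,0,0,0.2,0,0,0],[-1,0,0,0.15,0,0,0],[-1,0,0,0.1,0,0,0],[-1,0,0,0,0,0,0]]'
python3 -m handwheel '[[-1,0,0,0.04,0,0,0],[-1,0,0,0.04,0,0,0],[-1,0,0,0,0,0,0]]'
python3 - <<'E'
from h import *
s=snap('wrist'); print(tiltcheck(s['color'])); print(tool()[0], get_obs()['force'])
E
```

```text
clock: 15.1
tool_pos: [0.4992, -0.1799, 0.2275]
orientation: [-180.0, 0.0, 13.8]
force: [-0.2, -0.4, -5.1]
opening: 0.0117
gripper_force: 32.3
clock: 15.48
tool_pos: [0.4989, -0.1801, 0.2261]
orientation: [180.0, 0.0, 13.8]
force: [-5.0, 0.7, 2.8]
opening: 0.0119
gripper_force: 30.0
(array([315.7, 250.4]), array([310, 230]), array([322, 271]), array([232,  93]), array([402, 152]))
[ 0.498857   -0.18007315  0.22609413] [-5.60356414 -0.01859839  3.01200743]
```

The jar has landed on the pocket floor: TCP z 0.226 as expected, and the load has reversed. I release and rise.

```bash
python3 -m handwheel '[[0,0,0,0,0,0,0],[0,0,0,0,0,0,0],[0,0,0,0,0,0,0]]'
python3 -m handwheel '[[0,-0.1,0,0,0,0,0],[0,0,0,-0.4,0,0,0],[0,0,0,-0.8,0,0,0],[0,0,0,-1,0,0,0],[0,0,0,-1,0,0,0]]'
python3 -m handwheel '[[1,0,0,-0.9,0,0,0],[1,0,0,-0.5,0,0,0],[1,0,0,0,0,0,0]]'
python3 - <<'E'
from h import *
s=snap('wrist'); save('w10',s['color']); print(tool()[0],get_obs()['force'])
h=cv2.cvtColor(s['color'],cv2.COLOR_RGB2HSV); m=((h[...,0]<8)|(h[...,0]>172))&(h[...,1]>150)
n,l,st,ce=cv2.connectedComponentsWithStats(m.astype(np.uint8))
for i in range(1,n):
    if st[i,4]>60:
        p=np.argwhere(l==i)[:,::-1]
        for z in(.111,.07):
            w=onz(s,p,z)[:,:2]; v=cv2.fitLine(w.astype(np.float32),cv2.DIST_L2,0,.001,.001).ravel(); v[:2]*=np.sign(v[0]); k=(w-v[2:])@v[:2]
            print(st[i],z,(v[2:]+v[:2]*k.min()).round(4),(v[2:]+v[:2]*k.max()).round(4),np.degrees(np.arctan2(v[1],v[0])).round(1))
b=((h[...,0]>100)&(h[...,0]<130)&(h[...,1]>120)).astype(np.uint8); n,l,st,ce=cv2.connectedComponentsWithStats(b)
for i in range(1,n):
    if st[i,4]>60: print('blue',st[i])
u=np.array([np.cos(np.radians(13.8)),np.sin(np.radians(13.8))])
print(proj(s,[[.5453,-.1671,.111]]))
E
```

```text
clock: 15.9
tool_pos: [0.4991, -0.18, 0.2256]
orientation: [-180.0, 0.0, 13.8]
force: [-4.0, -0.9, 0.1]
opening: 0.0364
gripper_force: 2.1
clock: 16.52
tool_pos: [0.4974, -0.1805, 0.3076]
orientation: [180.0, -0.1, 13.8]
force: [0.6, 0.3, -0.3]
opening: 0.044
gripper_force: 0.0
clock: 16.9
tool_pos: [0.4972, -0.1805, 0.3418]
orientation: [180.0, -0.2, 13.8]
force: [-0.0, 0.6, -0.9]
opening: 0.068
gripper_force: 0.0
[ 0.49680454 -0.18045247  0.34077053] [-1.2597742  -0.60472224  0.22350306]
[314 156   6  32 165] 0.111 [ 0.5178 -0.1746] [ 0.5379 -0.1699] 13.0
[314 156   6  32 165] 0.07 [ 0.5063 -0.1773] [ 0.5303 -0.1717] 13.0
[310 192  14  53 730] 0.111 [ 0.4779 -0.185 ] [ 0.5146 -0.1756] 14.3
[310 192  14  53 730] 0.07 [ 0.4587 -0.1897] [ 0.5025 -0.1786] 14.3
[  0 215  18  44 521] 0.111 [0.4062 0.041 ] [0.4468 0.0348] -8.7
[  0 215  18  44 521] 0.07 [0.3731 0.0802] [0.4216 0.0728] -8.7
blue [ 270   91   94   38 1426]
blue [273 164  13  18  89]
blue [350 164  12  18  83]
blue [608 182  15  15 179]
blue [ 64 243  24  18 226]
[[314.77846589 143.68708379]]
```

Handle released. Cap stripe yaw is 13.0° and jar yaw 14.3°; the cap centre is about (0.5446, −0.1682). I take tool yaw −17° (onto flats, fingers clear of the handle) and will turn to +43°.

```bash
python3 -m handwheel '[[1,0.3,0,0,0,0,1],[1,0.3,0,0,0,0,1],[1,0.3,0,0,0,0,1],[1,0.3,0,0,0,0,1],[1,0.3,0,0,0,0,1]]'
python3 - <<'E'
from h import *
delta([.5446,-.1682,.30],-17)
E
```

```text
clock: 17.58
tool_pos: [0.5339, -0.1793, 0.3393]
orientation: [180.0, 0.1, -16.4]
force: [0.7, 0.3, 0.3]
opening: 0.0875
gripper_force: 0.0
shift [ 0.29 -0.55  1.57] turn [0.   0.02 0.1 ]
```

```bash
python3 -m handwheel '[[1,0.15,-0.3,0.2,0,0,0.02],[1,0.14,-0.25,0.5,0,0,0],[1,0,0,0.5,0,0,0],[1,0,0,0.3,0,0,0],[1,0,0,0,0,0,0]]'
python3 - <<'E'
from h import *
delta([.5446,-.1682,.257],-17)
s=snap('wrist'); save('w11',s['color']); q=proj(s,[[.5446,-.1682,.111]])[0]; print(q)
h=cv2.cvtColor(s['color'],cv2.COLOR_RGB2HSV); m=((h[...,0]<8)|(h[...,0]>172))&(h[...,1]>150)
n,l,st,ce=cv2.connectedComponentsWithStats(m.astype(np.uint8)); print([(st[i],ce[i].round()) for i in range(1,n) if st[i,4]>40])
E
```

```text
clock: 18.2
tool_pos: [0.5443, -0.1683, 0.3023]
orientation: [180.0, 0.1, -16.3]
force: [-0.4, 0.3, 0.7]
opening: 0.0872
gripper_force: 0.0
shift [ 0.01 -0.01  1.81] turn [0.   0.02 0.12]
[317.06372183 240.99762433]
[(array([321, 249,  22,  32, 215], dtype=int32), array([331., 265.])), (array([350, 268,  24,  14, 167], dtype=int32), array([361., 277.]))]
```

```bash
python3 -m handwheel '[[1,0,0,0.4,0,0,0.12],[1,0,0,0.5,0,0,0],[1,0,0,0.5,0,0,0],[1,0,0,0.3,0,0,0],[1,0,0,0.11,0,0,0]]'
python3 -m handwheel '[[1,0,0,0,0,0,0],[-1,0,0,0,0,0,0],[-1,0,0,0,0,0,0],[-1,0,0,0,0,0,0],[-1,0,0,0,0,0,0]]'
python3 - <<'E'
from h import *
o=get_obs(); print({k:o[k] for k in('tool_pos','orientation','force','moment','opening','gripper_force')})
E
```

```text
clock: 18.88
tool_pos: [0.5446, -0.1682, 0.2571]
orientation: [180.0, 0.1, -17.0]
force: [0.2, 0.5, -0.0]
opening: 0.0879
gripper_force: 0.0
clock: 19.5
tool_pos: [0.5447, -0.1684, 0.2582]
orientation: [180.0, -0.0, -17.0]
force: [-0.6, -2.5, 0.7]
opening: 0.06
gripper_force: 30.0
{'tool_pos': array([ 0.54472764, -0.16842133,  0.25816647]), 'orientation': array([ 1.79986891e+02, -2.76025306e-02, -1.70255169e+01]), 'force': array([-0.64580156, -2.53772146,  0.70808684]), 'moment': array([-0.90387262,  0.08434164,  0.00730861]), 'opening': 0.059957001210022114, 'gripper_force': 30.00013030351795}
```

Cap gripped on its flats at 60.0 mm. Now I turn it anticlockwise in small steps.

```bash
cat > m.py <<'E'
from h import *
o=get_obs(); print('F',o['force'].round(1),'M',o['moment'].round(2),'open',round(o['opening'],4),'yaw',round(o['orientation'][2],1),'z',round(o['tool_pos'][2],4))
E
python3 -m handwheel '[[-1,0,0,0,0,0,-0.5],[-1,0,0,0,0,0,-0.5],[-1,0,0,0,0,0,-0.5]]'; python3 m.py
python3 -m handwheel '[[-1,0,0,0,0,0,-0.5],[-1,0,0,0,0,0,-0.5]]'; python3 m.py
```

```text
clock: 19.88
tool_pos: [0.545, -0.1681, 0.2583]
orientation: [-180.0, -0.1, -8.0]
force: [-0.1, 0.1, 2.5]
opening: 0.0599
gripper_force: 30.0
F [-0.1  0.1  2.5] M [ 0.08  0.02 -0.28] open 0.0599 yaw -8.0 z 0.2583
clock: 20.12
tool_pos: [0.545, -0.1682, 0.2584]
orientation: [-180.0, -0.1, -1.9]
force: [0.1, 0.5, 3.7]
opening: 0.0601
gripper_force: 30.0
F [0.1 0.5 3.7] M [ 0.    0.09 -0.28] open 0.0601 yaw -1.9 z 0.2584
```

```bash
python3 -m handwheel '[[-1,0,0,0,0,0,-0.5],[-1,0,0,-0.01,0,0,-0.5],[-1,0,0,-0.01,0,0,-0.5]]'; python3 m.py
python3 -m handwheel '[[-1,0,0,-0.01,0,0,-0.5],[-1,0,0,-0.01,0,0,-0.5]]'; python3 - <<'E'
from m import *
s=snap('wrist'); save('w12',s['color'])
h=cv2.cvtColor(s['color'],cv2.COLOR_RGB2HSV); m=((h[...,0]<8)|(h[...,0]>172))&(h[...,1]>150)
n,l,st,ce=cv2.connectedComponentsWithStats(m.astype(np.uint8)); print([(st[i],ce[i].round()) for i in range(1,n) if st[i,4]>30])
E
```

```text
clock: 20.5
tool_pos: [0.5451, -0.1681, 0.2588]
orientation: [-180.0, -0.1, 7.0]
force: [1.7, -0.1, -0.6]
opening: 0.0598
gripper_force: 30.0
F [ 1.7 -0.1 -0.6] M [ 0.01 -0.44 -0.3 ] open 0.0598 yaw 7.0 z 0.2588
clock: 20.75
tool_pos: [0.5451, -0.1681, 0.259]
orientation: [180.0, -0.1, 13.0]
force: [1.9, 0.2, -1.0]
opening: 0.0596
gripper_force: 30.0
F [ 1.9  0.2 -1. ] M [-0.2  -0.54 -0.28] open 0.0596 yaw 13.0 z 0.259
[(array([329, 312,  20,  22, 196], dtype=int32), array([339., 322.])), (array([316, 341,  18,   2,  36], dtype=int32), array([324., 342.]))]
```

```bash
python3 -m handwheel '[[-1,0,0,-0.01,0,0,-0.5],[-1,0,0,-0.01,0,0,-0.5],[-1,0,0,-0.01,0,0,-0.5],[-1,0,0,-0.01,0,0,-0.5],[-1,0,0,-0.01,0,0,-0.5]]'; python3 m.py
python3 -m handwheel '[[-1,0,0,0,0,0,-0.5],[-1,0,0,0,0,0,-0.5],[-1,0,0,0,0,0,-0.5],[-1,0,0,0,0,0,-0.3],[-1,0,0,0,0,0,0]]'; python3 - <<'E'
from m import *
s=snap('wrist'); save('w13',s['color']); sc=snap('scene'); save('s13',sc['color'])
h=cv2.cvtColor(s['color'],cv2.COLOR_RGB2HSV); m=((h[...,0]<8)|(h[...,0]>172))&(h[...,1]>150)
n,l,st,ce=cv2.connectedComponentsWithStats(m.astype(np.uint8)); print([(st[i],ce[i].round()) for i in range(1,n) if st[i,4]>30])
b=((h[...,0]>100)&(h[...,0]<130)&(h[...,1]>120)); q=np.argwhere(b[60:240,180:460])[:,::-1]+[180,60]
print('jar yaw', cv2.minAreaRect(onz(s,q,.072)[:,:2].astype(np.float32)))
E
```

```text
clock: 21.42
tool_pos: [0.5451, -0.1682, 0.2609]
orientation: [180.0, -0.1, 28.0]
force: [0.5, -0.2, 2.7]
opening: 0.06
gripper_force: 30.0
F [ 0.5 -0.2  2.7] M [ 0.07 -0.16 -0.06] open 0.06 yaw 28.0 z 0.2609
clock: 22.05
tool_pos: [0.5452, -0.1681, 0.2609]
orientation: [179.9, -0.1, 38.8]
force: [1.0, 2.2, 6.4]
opening: 0.06
gripper_force: 30.0
F [1.  2.2 6.4] M [ 0.54 -0.21 -0.  ] open 0.06 yaw 38.8 z 0.2609
[(array([329, 312,  21,  22, 198], dtype=int32), array([339., 322.])), (array([262, 323,  24,  20, 316], dtype=int32), array([272., 335.]))]
jar yaw ((0.5611239075660706, -0.16081540286540985), (0.05526655167341232, 0.06731708347797394), 17.55756378173828)
```

Threads are free: the moment dropped to 0. The stripe is fixed in the tool view at (339,322), so there was no slip, and the jar turned only about 3–4°, leaving the cap about 51° from the jar. I lift straight up slowly.

```bash
python3 -m handwheel '[[-1,0,0,-0.06,0,0,0],[-1,0,0,-0.06,0,0,0],[-1,0,0,-0.06,0,0,0],[-1,0,0,0,0,0,0]]'; python3 m.py
```

```text
clock: 22.65
tool_pos: [0.5445, -0.1682, 0.2645]
orientation: [-180.0, 0.0, 38.8]
force: [1.1, 2.3, -1.9]
opening: 0.0597
gripper_force: 30.0
F [ 1.1  2.3 -1.9] M [ 0.59 -0.23 -0.03] open 0.0597 yaw 38.8 z 0.2645
```

```bash
python3 -m handwheel '[[-1,0,0,-0.1,0,0,0],[-1,0,0,-0.15,0,0,0],[-1,0,0,-0.15,0,0,0],[-1,0,0,0,0,0,0]]'; python3 m.py
python3 -m handwheel '[[-1,0,0,-0.2,0,0,0],[-1,0,0,-0.3,0,0,0],[-1,0,0,-0.3,0,0,0],[-1,0,0,-0.25,0,0,0],[-1,0,0,0,0,0,0]]'; python3 - <<'E'
from m import *
s=snap('wrist'); save('w14',s['color']); sc=snap('scene')
h=cv2.cvtColor(s['color'],cv2.COLOR_RGB2HSV); m=((h[...,0]<8)|(h[...,0]>172))&(h[...,1]>150)
n,l,st,ce=cv2.connectedComponentsWithStats(m.astype(np.uint8)); print([(st[i],ce[i].round()) for i in range(1,n) if st[i,4]>30])
b=((h[...,0]>100)&(h[...,0]<130)&(h[...,1]>120)); q=np.argwhere(b[60:240,180:460])[:,::-1]+[180,60]
print('jar', cv2.minAreaRect(onz(s,q,.072)[:,:2].astype(np.float32)))
A=cv2.resize(sc['color'][170:300,190:340],(480,416),interpolation=cv2.INTER_CUBIC); B=s['color'][:,160:480]
C=np.zeros((416,800,3),np.uint8); C[:,:480]=A; C[:400,480:]=B; save('fin',C)
E
```

```text
clock: 23.15
tool_pos: [0.5447, -0.1684, 0.2753]
orientation: [180.0, -0.0, 38.8]
force: [-0.2, -0.1, -0.8]
opening: 0.0597
gripper_force: 30.0
F [-0.2 -0.1 -0.8] M [-0.02 -0.12 -0.03] open 0.0597 yaw 38.8 z 0.2753
clock: 23.78
tool_pos: [0.5448, -0.1682, 0.3016]
orientation: [180.0, -0.1, 38.8]
force: [0.0, 0.1, -1.1]
opening: 0.0597
gripper_force: 30.0
F [ 0.   0.1 -1.1] M [-0.08 -0.07  0.  ] open 0.0597 yaw 38.8 z 0.3016
[(array([328, 312,  22,  22, 199], dtype=int32), array([339., 322.]))]
jar ((0.5511079430580139, -0.16438142955303192), (0.07288553565740585, 0.0677071288228035), 17.414703369140625)
```

View pics/fin.png

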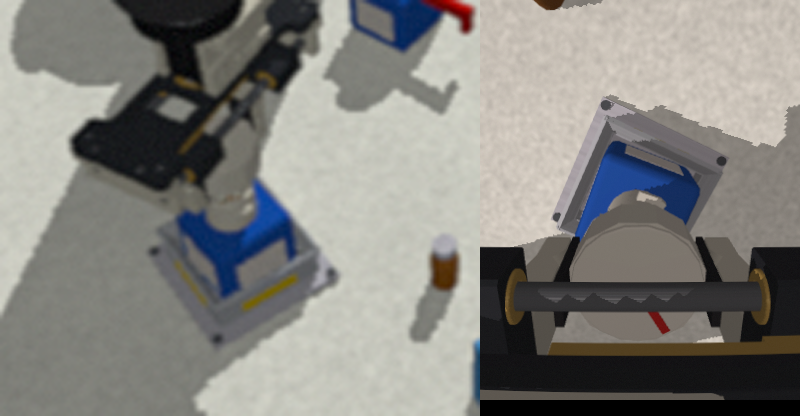

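The left half shows the jar upright and home in the nest, with the cap held level just above its neck. The right half shows the blue top square inside the nest, with the cap and its stripe at about (658,322) in the fingers. The jar top measures 67.7 mm wide at the seated height, the same as at the start, so it is fully home. The cap underside is about 25 mm above the mouth.

```bash
python3 -c "from plant import *; print(close_job())"
```

```text
the job is handed in; nothing more can be done
None
```

The job is handed in at about 24 s: the jar stands home in the nest with its handle released, and the cap is unscrewed and held level about 25 mm above the mouth, but on the first lift the jar sagged about 10° in the grip, so I set it down and regripped it before the carry.

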